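# Pointing check of the wheel-change kit

## Robot

A 6-joint arm with a two-finger parallel gripper is mounted at the origin on the work surface. World frame = base frame: x ahead of the robot, y to its left, z up, the work surface at z = 0. Lengths are in mm, angles in rad, forces in N, time in s.
With the tool pointing down it reaches from about 350 to 950 mm from the base axis. Payload 17.4 kg.
Tool frame: the origin (TCP) lies on the centre line of the jaws, within the pads' length; the fingertips stand 22 mm ahead of it and the grasp point (between the pads) lies 3 mm ahead of it; z points along the fingers, y is the line along which they close (so a half turn about z gives the same grasp; the last joint's range is limited). The gripper opens to 93 mm and grips with 3 to 60 N. Pads are 15 mm wide; open, the fingers measure 128 mm over their backs; the gripper's body (75 mm by 188 mm) begins 65 mm behind the grasp point.
Start: joints at [-1.186, 0.116, 1.442, -0, 1.584, -0.038], TCP at [276.955, -615.572, 240.646] pointing down, gripper open.
Joint ranges: [-2.83, 2.83], [-0.83, 2.19], [0.07, 2.5], [-1.14, 4.28], [0.01, 3], [-2.97, 2.97]. Speed limits (rad/s): [1.89, 1.89, 2.22, 3.14, 3.14, 3.14].

## Interface

Orientations are given as a unit quaternion [w, x, y, z].
In Python, from rig import manip gives the robot as it stands.
- The arm moves only by the tool drive_tool, never from a script. Its argument "deltas" is a list that holds one entry, the list of rows, each a list of 6 numbers: the shift along the tool's x, y, z scaled (see below), then the turn, a rotation vector about the tool's x, y, z scaled (see below). A call has 1 to 10 rows; each row is the pose to reach, as a shift and turn from the pose commanded when the call began, along the tool's axes at that moment, turning the shorter way round; what a row does not reach only later rows make up. The controller multiplies each number of a shift by 80 mm and each number of a turn by pi rad. A row lasts 1/10 s, in which the tool goes at most 50 mm and 8.59 degrees, less where a joint would pass 70% of its speed; a pose out of reach is approached as far as the arm can. A call with a number of a shift or a turn outside -1 to 1 is refused whole. A call with a gripper value outside its range is refused whole. "claw" is the opening, from 0 (shut) to 1 (fully open), set as the call begins (left out, the last holds). The fingers move at their own pace and stop on an object; "squeeze" is the grip in N (left out, the last holds). Time passes only in rows, so rows that repeat a pose let the fingers close. It gives the time, the measured TCP pose, the force, the opening and the grip force at its end, in the units of the state.
- manip.read_state(): the state, without advancing time (a new reading comes with each control period).
- manip.get_image(name): name is "side" or "top"; returns the picture (420x560x3 uint8, red, green, blue); there is no depth.
- manip.calibration(name): a dict with "vfov" (degrees; the focal length in pixels is half the picture's height over the tangent of half this angle, whatever the lens; pixels are square), "cx", "cy" (the principal point, pixels), "k1" (the pictures are not rectified: a ray, as slopes to the right and down, at radius r is drawn at 1 + k1 r^2 times it, then the intrinsics apply), "eye" and "attitude" of the camera in the world. Camera axes: x right, y up, looking along -z (the intrinsics and any distortion apply to the point x, -y, -z); pixel columns grow to the right and rows downward; lengths in mm; the calibration is good to about 2 mm. A picture is of the moment at which its call begins. calibration takes no time and is no camera call.
- manip.close_job(): hands the job in; it is judged then, once.
The state is a dict: "time_s": time; "qpos": joint angles; "qvel": joint speeds; "tau": joint torques, N m; "tool_pos": TCP position; "tcp_rot": TCP orientation; "contact_force": force on the tool from outside, world axes, zero at the start; "moment": the same for the moment, N m; "gripper_width": finger opening in mm; "grasp_force": force on a finger pad.
Only numpy, scipy, OpenCV 4.12 (cv2) and the standard library are available. Lean on these libraries where they do the work, as an engineer would, in place of code of your own. Each camera call takes 0.05 s, during which the arm holds its last target. There are 200 camera calls.

## Task

Do the pointing check of the wheel-change kit with the fingertips: point straight down at the deep socket (the tall one of the three steel sockets) from two to three centimetres above its top and stay there for a full two seconds without touching it, then do the same over the black container with the ribbed screw lid. Then confirm the check by pressing the round button on the small grey box right down, let it come back up and move clear. Touch, shift and lift nothing else, and do not point at the other two sockets or the open black cup.

Things in the scene. Friction and masses are not known exactly. Their poses are not given: they have to be found in the camera images.
- deep: the deep socket: stainless steel, round, standing upright, 80 mm tall, 36 mm across its upper half, 30 mm below; loose; origin at the centre of its underside, z up
- deep_top (a point): centre of the deep socket's top face, 80 mm above the table
- short: short steel socket, 36 mm tall, 36 mm across; loose, not to be pointed at; origin at the centre of its underside, z up
- short_top (a point): centre of the short socket's top face, 36 mm above the table
- wide: wide steel socket, 48 mm tall, 52 mm across; loose, not to be pointed at; origin at the centre of its underside, z up
- wide_top (a point): centre of the wide socket's top face, 48 mm above the table
- pot: black plastic screw-top container: round, 80 mm tall in all, body 66 mm across, closed by a ribbed flat lid 73 mm across over the ribs and 19 mm high; loose; origin at the centre of its underside, z up
- pot_top (a point): centre of the container's lid top, 80 mm above the table
- cup: open black plastic cup without a lid, 45 mm tall, 72 mm across its rim; loose, not to be pointed at; origin at the centre of its underside, z up
- cup_top (a point): centre of the cup's mouth, 45 mm above the table
- console: confirm box: painted grey box 70 x 70 x 34 mm fixed to the table, with the push button in a round housing on the middle of its top; origin at the centre of its underside, z up
- confirm_top (a point): centre of the top face of the round steel button, 32 mm across, on the confirm box; 56 mm above the table when up, standing 10 mm proud of its housing (48 mm across); it moves down with the button and is pressed straight down
- confirm (a joint): travel of the button: 0 up, 0.006 m fully down; a spring brings it back; about 5 N holds it fully down
- cube: clear acrylic storage cube, open at the top, 100 mm each side, empty; loose; origin at the centre of its underside
- charger: white plastic battery charger, 90 (x) x 150 (y) x 55 mm; loose; origin at the centre of its underside
- tape: roll of paper tape lying flat, 96 mm across, 24 mm high; loose; origin at the centre of its underside
- wrench: steel wrench 180 mm long lying on the table along its x axis, origin under its middle; loose. Also around the work: a steel rail 290 mm high at the far side with a red torch and a tyre gauge hanging on it, a grey parts bin far left and a grey toolbox at the right edge

How it is judged:
By the outcome, as a careful person would: the job done as asked, in the order asked, and still so for the second after the job is handed in, with the robot touching nothing.
It also fails if it takes over 56 s, if anything falls off the work surface, if the arm or the gripper's body presses on something with over 40 N, if the wrist force passes 120 N, or if a joint passes its speed limit or range.

## Working session

There is one attempt and no reset: what is moved stays moved. The work goes in short steps, Python scripts to look and compute and a tool call to move; the robot and the scene stay as the last step left them, time stands still between calls to the robot, and variables do not carry over. Pictures are saved under pics/ and viewed, at most 10 in all, crops included, and the job is handed in when it is done.

Besides the shell and the picture viewer there is one more tool, called after "Emit:" by a JSON object that holds its "name" and its "arguments", one argument or row to a line. drive_tool: Moves the arm, as the interface text tells. Its arguments: {"type":"object","properties":{"deltas":{"type":"array"},"claw":{"type":"number"},"squeeze":{"type":"number"}},"required":["deltas"]}

```bash
mkdir -p pics
cat > h.py <<'E'
import numpy as np, cv2
from rig import manip
from scipy.spatial.transform import Rotation as R
def rot(a):
    a=np.array(a,float)
    return a if a.shape==(3,3) else R.from_quat([a[1],a[2],a[3],a[0]]).as_matrix()
def ray(c,u,v):
    f=210/np.tan(np.radians(c['vfov'])/2)
    d=np.array([(u-c['cx'])/f,(v-c['cy'])/f]); s=d.copy()
    for _ in range(30): s=d/(1+c['k1']*(s@s))
    return np.array(c['eye'],float), rot(c['attitude'])@np.array([s[0],-s[1],-1])
def onz(c,u,v,z):
    e,d=ray(c,u,v); return (e+d*(z-e[2])/d[2]).round(1)
def proj(c,p):
    f=210/np.tan(np.radians(c['vfov'])/2)
    q=rot(c['attitude']).T@(np.array(p,float)-c['eye']); s=np.array([q[0],-q[1]])/-q[2]
    return s*(1+c['k1']*(s@s))*f+[c['cx'],c['cy']]
def save(n,name):
    im=manip.get_image(n); cv2.imwrite('pics/'+name+'.png',im[:,:,::-1]); return im
E
python3 - <<'E'
from h import *
for n in('top','side'):
    save(n,n+'0'); print(manip.calibration(n))
s=manip.read_state(); print(s)
E
```

```text
{'vfov': 50.7551343302323, 'cx': 272.59973570692057, 'cy': 202.98279267927845, 'k1': -0.031073057890794436, 'eye': array([ 381.91653938,    2.78952717, 1423.90704434]), 'attitude': array([ 0.70969746,  0.02005634, -0.03268339, -0.70346219])}
{'vfov': 49.2844487630893, 'cx': 276.88454208240023, 'cy': 204.26240762230486, 'k1': -0.002066306651869324, 'eye': array([ 431.25841228,  997.28675607, 1140.03205076]), 'attitude': array([-0.03941676, -0.01175465,  0.3682434 ,  0.92881911])}
{'time_s': 0.1, 'qpos': array([-1.18577959e+00,  1.16439021e-01,  1.44222992e+00,  5.86622590e-06,
        1.58397747e+00, -3.77840450e-02]), 'qvel': array([-0.00033777, -0.00125124, -0.00212095,  0.00225228,  0.00305181,
       -0.00081369]), 'tau': array([ 2.54171959e-03, -7.22888947e+01, -6.23866510e+01,  7.80296233e-02,
        2.27455673e-02, -6.17133173e-05]), 'tool_pos': array([ 276.90433401, -615.40659705,  239.95877556]), 'tcp_rot': array([-5.19463747e-04,  9.77737887e-01,  2.09829329e-01, -8.81269783e-05]), 'contact_force': array([-0.44756305, -0.02897116, -0.30262321]), 'moment': array([-0.0100467 , -0.02414821, -0.05711641]), 'grasp_force': 0.0, 'gripper_width': 92.8892030924745}
```

View pics/top0.png

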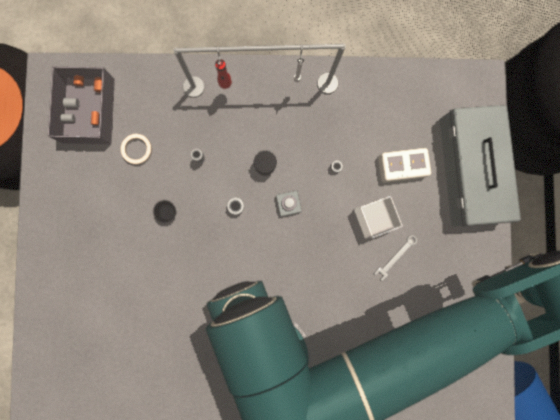

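View pics/side0.png

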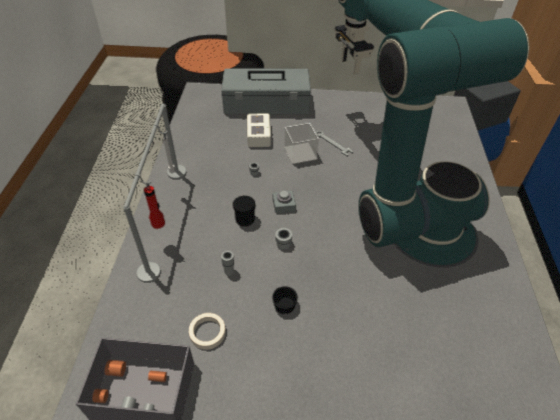

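The top view shows the deep socket near (197,156), pot (265,162), short socket (337,166), wide socket (235,206), cup (165,211) and button (289,202). In the side view the deep socket is near (228,260), the pot at (244,210) and the button at (284,196). I'll enlarge both views to measure them.

Run:
```python
from h import *
a=cv2.imread('pics/top0.png')[130:230,170:320]; b=cv2.imread('pics/side0.png')[180:290,205:315]
A=cv2.resize(a,None,fx=4,fy=4,interpolation=2); B=cv2.resize(b,None,fx=5,fy=5,interpolation=2)
cv2.imwrite('pics/ca.png',A); cv2.imwrite('pics/cb.png',B)
c=manip.calibration('top');d=manip.calibration('side')
for n,u,z in(('deep',(197,154),80),('pot',(265,161),80),('btn',(289,202),56)):
    p=onz(c,*u,z); print(n,p,proj(d,p))
```

```text
deep [630.8 212.1  80. ] [227.52482427 254.0478797 ]
pot [611.3   3.5  80. ] [243.75295981 202.16496008]
btn [487.8 -72.1  56. ] [283.92101012 193.10013419]
```

View pics/ca.png

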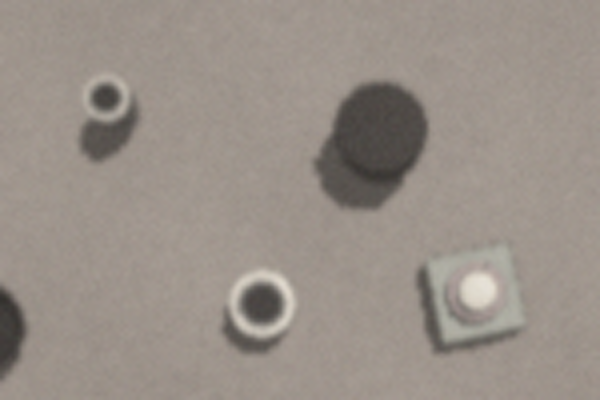

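View pics/cb.png

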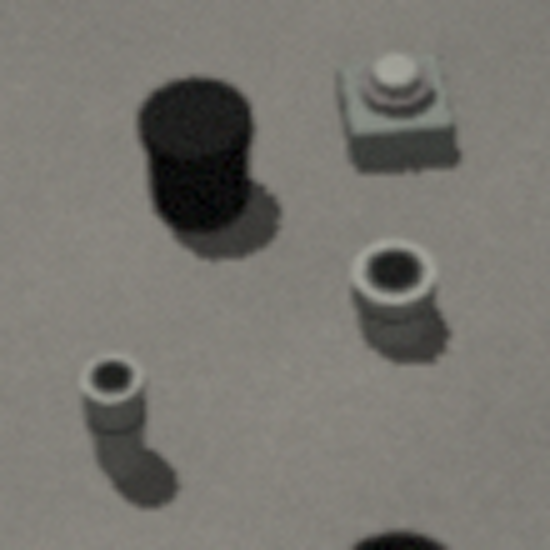

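The top crop puts the deep socket's top at (196.1,154.1), the lid top at (264.6,161.6) and the button at (289.1,202.1) in full-image pixels. The side crop gives (227,255.2), (244,202.8) and (284,193.6). I'll triangulate these, including the short socket as a check.

Run:
```python
from h import *
c=manip.calibration('top');d=manip.calibration('side')
for n,u,v,z in(('deep',(196.1,154.1),(227,255.2),80),('pot',(264.6,161.6),(244,202.8),80),('btn',(289.1,202.1),(284,193.6),56),('short',(337,166),(254,166),36)):
    A=[];b=[]
    for k,w in((c,u),(d,v)):
        e,r=ray(k,*w); r/=np.linalg.norm(r); P=np.eye(3)-np.outer(r,r); A.append(P); b.append(P@e)
    print(n,onz(c,*u,z),onz(d,*v,z),np.linalg.lstsq(np.vstack(A),np.hstack(b),rcond=None)[0].round(1))
s=manip.read_state(); M=rot(s['tcp_rot']); print(M.round(4), s['time_s'])
for p in ([630,213.5,300],[610,4,300],[487,-72,300]): print((M.T@(np.array(p)-s['tool_pos'])/80).round(3))
```

```text
deep [630.5 214.8  80. ] [631.7 216.3  80. ] [631.4 215.1  78.3]
pot [609.5   4.7  80. ] [610.2   6.2  80. ] [610.1   4.7  78.4]
btn [487.5 -72.4  56. ] [487.4 -69.8  56. ] [487.6 -72.6  53.2]
short [ 605.5 -225.1   36. ] [ 605.6 -218.6   36. ] [ 606.7 -226.3   29. ]
[[ 9.119e-01  4.103e-01 -4.000e-04]
 [ 4.103e-01 -9.119e-01  1.000e-03]
 [ 0.000e+00 -1.100e-03 -1.000e+00]] 0.1
[ 8.276 -7.639 -0.742]
[ 6.974 -5.353 -0.745]
[ 5.182 -5.118 -0.745]
```

Emit:
{"name": "drive_tool", "arguments": {
  "deltas": [
    [[0.5, -0.46, 0, 0, 0, 0], [1, -0.92, 0, 0, 0, 0], [1, -0.92, 0, 0, 0, 0], [1, -0.92, 0, 0, 0, 0]]
  ],
  "claw": 0
}}

```text
time_s: 0.5
tool_pos: [320.3, -514.6, 241.0]
tcp_rot: [0.0, 0.978, 0.211, 0.0]
contact_force: [-0.3, -0.2, 1.1]
gripper_width: 65.7
grasp_force: 0.0
```

Emit:
{"name": "drive_tool", "arguments": {
  "deltas": [
    [[0.5, -0.46, 0, 0, 0, 0], [1, -0.92, 0, 0, 0, 0], [1, -0.92, 0, 0, 0, 0], [1, -0.92, 0, 0, 0, 0]]
  ]
}}

```text
time_s: 0.9
tool_pos: [362.8, -415.7, 240.8]
tcp_rot: [0.0, 0.978, 0.21, -0.0]
contact_force: [-0.7, -0.0, -0.4]
gripper_width: 33.7
grasp_force: 0.0
```

Emit:
{"name": "drive_tool", "arguments": {
  "deltas": [
    [[0.5, -0.46, 0, 0, 0, 0], [1, -0.92, 0, 0, 0, 0], [1, -0.92, 0, 0, 0, 0], [1, -0.92, 0, 0, 0, 0]]
  ]
}}

```text
time_s: 1.3
tool_pos: [405.5, -316.3, 240.7]
tcp_rot: [0.0, 0.978, 0.21, -0.0]
contact_force: [-0.7, 0.1, -0.4]
gripper_width: 2.0
grasp_force: 0.0
```

Emit:
{"name": "drive_tool", "arguments": {
  "deltas": [
    [[0.5, -0.46, 0, 0, 0, 0], [1, -0.92, 0, 0, 0, 0], [1, -0.92, 0, 0, 0, 0], [1, -0.92, 0, 0, 0, 0]]
  ]
}}

```text
time_s: 1.7
tool_pos: [448.3, -216.6, 240.6]
tcp_rot: [0.0, 0.978, 0.21, -0.0]
contact_force: [-0.5, -0.4, 0.3]
gripper_width: 0.4
grasp_force: 0.0
```

Emit:
{"name": "drive_tool", "arguments": {
  "deltas": [
    [[0.5, -0.46, 0, 0, 0, 0], [1, -0.92, 0, 0, 0, 0], [1, -0.92, 0, 0, 0, 0], [1, -0.92, 0, 0, 0, 0]]
  ]
}}

```text
time_s: 2.1
tool_pos: [491.1, -116.8, 240.4]
tcp_rot: [0.0, 0.978, 0.21, -0.0]
contact_force: [-0.6, 0.7, -0.1]
gripper_width: 0.4
grasp_force: 0.0
```

Emit:
{"name": "drive_tool", "arguments": {
  "deltas": [
    [[0.5, -0.46, 0, 0, 0, 0], [1, -0.92, 0, 0, 0, 0], [1, -0.92, 0, 0, 0, 0], [1, -0.92, 0, 0, 0, 0]]
  ]
}}

```text
time_s: 2.5
tool_pos: [533.9, -17.1, 240.3]
tcp_rot: [0.0, 0.978, 0.21, -0.0]
contact_force: [-0.1, 0.1, -0.6]
gripper_width: 0.3
grasp_force: 0.0
```

Emit:
{"name": "drive_tool", "arguments": {
  "deltas": [
    [[0.5, -0.46, 0, 0, 0, 0], [1, -0.92, 0, 0, 0, 0], [1, -0.92, 0, 0, 0, 0], [1, -0.92, 0, 0, 0, 0]]
  ]
}}

```text
time_s: 2.9
tool_pos: [576.6, 82.7, 240.2]
tcp_rot: [0.0, 0.978, 0.21, -0.0]
contact_force: [0.1, 0.6, -0.2]
gripper_width: 0.0
grasp_force: 0.0
```

Emit:
{"name": "drive_tool", "arguments": {
  "deltas": [
    [[0.5, -0.46, 0, 0, 0, 0], [1, -0.92, 0, 0, 0, 0], [1, -0.92, 0, 0, 0, 0], [1, -0.92, 0, 0, 0, 0], [1, -0.92, 0, 0, 0, 0]]
  ]
}}

```text
time_s: 3.4
tool_pos: [618.9, 181.5, 240.7]
tcp_rot: [0.0, 0.978, 0.209, -0.0]
contact_force: [-0.4, 0.5, -0.0]
gripper_width: 0.5
grasp_force: 0.0
```

Emit:
{"name": "drive_tool", "arguments": {
  "deltas": [
    [[0.31, -0.32, 0, 0, 0, 0], [0.31, -0.32, 0, 0, 0, 0], [0.31, -0.32, 0.5, 0, 0, 0], [0.31, -0.32, 0.9, 0, 0, 0], [0.31, -0.32, 0.9, 0, 0, 0], [0.31, -0.32, 0.9, 0, 0, 0]]
  ]
}}

```text
time_s: 4.0
tool_pos: [631.1, 216.1, 169.8]
tcp_rot: [0.0, 0.978, 0.209, 0.0]
contact_force: [0.5, 0.2, 1.5]
gripper_width: 0.4
grasp_force: 0.0
```

Run:
```python
from h import *
a=save('side','s1')[200:290,180:300]
d=manip.calibration('side');s=manip.read_state();p=s['tool_pos']-[0,0,22];print(s['tool_pos'],'tip px side',proj(d,p))
b=save('top','t1')[110:210,140:260]
f=lambda x:cv2.resize(x,(400,int(400*x.shape[0]/x.shape[1])),interpolation=2)
A,B=f(a),f(b); h=max(len(A),len(B))
o=np.hstack([np.vstack([x,np.zeros((h-len(x),400,3),np.uint8)]) for x in(A,B)])
cv2.imwrite('pics/c1.png',o[:,:,::-1])
```

```text
[631.62509923 216.51529513 170.96285272] tip px side [225.2001157  240.19472166]
```

View pics/c1.png

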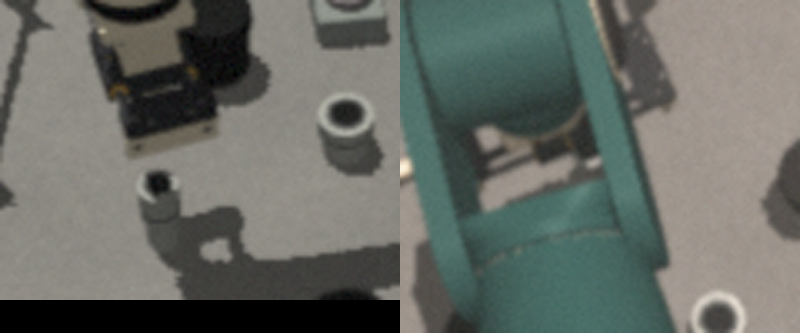

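The side crop shows the gripper body's near edge hiding the fingertips above the deep socket, at crop (158,185). The tip's projected position at (151,134) fits that. The socket is undisturbed, so I'll descend and hold.

Emit:
{"name": "drive_tool", "arguments": {
  "deltas": [
    [[0, 0, 0.2, 0, 0, 0], [0, 0, 0.35, 0, 0, 0], [0, 0, 0.45, 0, 0, 0], [0, 0, 0.52, 0, 0, 0], [0, 0, 0.52, 0, 0, 0], [0, 0, 0.52, 0, 0, 0], [0, 0, 0.52, 0, 0, 0]]
  ]
}}

```text
time_s: 4.8
tool_pos: [631.3, 217.6, 127.6]
tcp_rot: [-0.0, 0.978, 0.21, 0.0]
contact_force: [-0.3, 0.2, -0.4]
gripper_width: 0.3
grasp_force: 0.0
```

Emit:
{"name": "drive_tool", "arguments": {
  "deltas": [
    [[0, 0, 0, 0, 0, 0], [0, 0, 0, 0, 0, 0], [0, 0, 0, 0, 0, 0], [0, 0, 0, 0, 0, 0], [0, 0, 0, 0, 0, 0]]
  ]
}}

```text
time_s: 5.3
tool_pos: [631.1, 217.5, 127.1]
tcp_rot: [-0.0, 0.978, 0.21, 0.0]
contact_force: [0.8, -0.6, 0.1]
gripper_width: 0.7
grasp_force: 0.0
```

Emit:
{"name": "drive_tool", "arguments": {
  "deltas": [
    [[-0.01, 0.02, 0, 0, 0, 0], [-0.01, 0.02, 0, 0, 0, 0], [-0.01, 0.02, 0, 0, 0, 0], [-0.01, 0.02, 0, 0, 0, 0], [-0.01, 0.02, 0, 0, 0, 0], [-0.01, 0.02, 0, 0, 0, 0], [-0.01, 0.02, 0, 0, 0, 0], [-0.01, 0.02, 0, 0, 0, 0], [-0.01, 0.02, 0, 0, 0, 0], [-0.01, 0.02, 0, 0, 0, 0]]
  ]
}}

```text
time_s: 6.3
tool_pos: [631.0, 215.7, 127.1]
tcp_rot: [-0.0, 0.978, 0.21, -0.0]
contact_force: [-0.0, -0.7, 0.0]
gripper_width: 0.5
grasp_force: 0.0
```

Emit:
{"name": "drive_tool", "arguments": {
  "deltas": [
    [[0, 0, 0, 0, 0, 0], [0, 0, 0, 0, 0, 0], [0, 0, 0, 0, 0, 0], [0, 0, 0, 0, 0, 0], [0, 0, 0, 0, 0, 0], [0, 0, 0, 0, 0, 0], [0, 0, 0, 0, 0, 0], [0, 0, 0, 0, 0, 0], [0, 0, 0, 0, 0, 0], [0, 0, 0, 0, 0, 0]]
  ]
}}

```text
time_s: 7.3
tool_pos: [631.0, 215.7, 127.0]
tcp_rot: [-0.0, 0.978, 0.21, -0.0]
contact_force: [-0.2, -0.5, -0.5]
gripper_width: 0.6
grasp_force: 0.0
```

Emit:
{"name": "drive_tool", "arguments": {
  "deltas": [
    [[0, 0, 0, 0, 0, 0], [0, 0, 0, 0, 0, 0], [0, 0, 0, 0, 0, 0], [0, 0, 0, 0, 0, 0], [0, 0, 0, 0, 0, 0], [0, 0, 0, 0, 0, 0], [0, 0, 0, 0, 0, 0], [0, 0, 0, 0, 0, 0], [0, 0, 0, 0, 0, 0], [0, 0, 0, 0, 0, 0]]
  ]
}}

```text
time_s: 8.3
tool_pos: [631.0, 215.7, 127.0]
tcp_rot: [-0.0, 0.978, 0.21, -0.0]
contact_force: [-0.1, -0.8, -0.5]
gripper_width: 0.9
grasp_force: 0.0
```

Run:
```python
from h import *
a=save('side','s2')[200:290,180:300]
cv2.imwrite('pics/c2.png',cv2.resize(a,None,fx=5,fy=5,interpolation=2)[:,:,::-1])
```

```text
(no output)
```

View pics/c2.png

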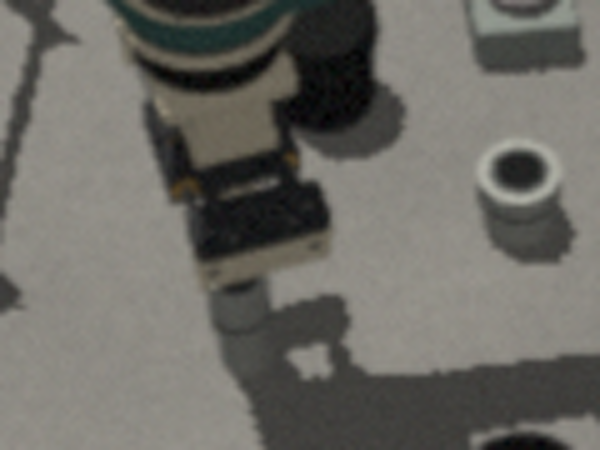

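The side view shows the closed gripper directly over the deep socket, which still stands upright at crop (240,310). I held there for three seconds with no contact force. Next I rise and move over to the pot.

Emit:
{"name": "drive_tool", "arguments": {
  "deltas": [
    [[0, 0, -0.4, 0, 0, 0], [0, 0, -0.9, 0, 0, 0], [0, 0, -0.9, 0, 0, 0], [-0.2, 0.35, -0.9, 0, 0, 0], [-0.44, 0.77, -0.9, 0, 0, 0], [-0.44, 0.77, -0.9, 0, 0, 0], [-0.44, 0.77, -0.9, 0, 0, 0]]
  ]
}}

```text
time_s: 9.05
tool_pos: [624.3, 144.6, 199.1]
tcp_rot: [-0.0, 0.978, 0.209, 0.0]
contact_force: [0.4, -0.1, 0.8]
gripper_width: 0.6
grasp_force: 0.0
```

Emit:
{"name": "drive_tool", "arguments": {
  "deltas": [
    [[-0.22, 0.38, 0, 0, 0, 0], [-0.44, 0.77, 0, 0, 0, 0], [-0.44, 0.77, 0, 0, 0, 0], [-0.44, 0.77, 0, 0, 0, 0]]
  ]
}}

```text
time_s: 9.45
tool_pos: [617.5, 74.9, 199.0]
tcp_rot: [-0.0, 0.978, 0.21, 0.0]
contact_force: [-0.7, 0.1, 1.3]
gripper_width: 0.3
grasp_force: 0.0
```

Emit:
{"name": "drive_tool", "arguments": {
  "deltas": [
    [[-0.22, 0.38, 0, 0, 0, 0], [-0.44, 0.76, 0, 0, 0, 0], [-0.44, 0.76, 0, 0, 0, 0], [-0.44, 0.76, 0, 0, 0, 0], [-0.44, 0.76, 0, 0, 0, 0], [-0.44, 0.76, 0, 0, 0, 0]]
  ]
}}

```text
time_s: 10.05
tool_pos: [610.4, 5.9, 199.0]
tcp_rot: [-0.0, 0.978, 0.211, -0.0]
contact_force: [0.1, 0.8, 0.2]
gripper_width: 0.4
grasp_force: 0.0
```

Emit:
{"name": "drive_tool", "arguments": {
  "deltas": [
    [[0, 0, 0.4, 0, 0, 0], [0, 0, 0.7, 0, 0, 0], [0, 0, 0.85, 0, 0, 0], [0, 0, 0.9, 0, 0, 0], [0, 0, 0.9, 0, 0, 0], [0, 0, 0.9, 0, 0, 0], [0, 0, 0.9, 0, 0, 0]]
  ]
}}

```text
time_s: 10.75
tool_pos: [610.7, 4.6, 128.3]
tcp_rot: [0.0, 0.978, 0.21, 0.001]
contact_force: [-0.1, -0.4, 0.4]
gripper_width: 0.3
grasp_force: 0.0
```

Emit:
{"name": "drive_tool", "arguments": {
  "deltas": [
    [[0, 0, 0, 0, 0, 0], [0, 0, 0, 0, 0, 0], [0, 0, 0, 0, 0, 0], [0, 0, 0, 0, 0, 0], [0, 0, 0, 0, 0, 0], [0, 0, 0, 0, 0, 0], [0, 0, 0, 0, 0, 0], [0, 0, 0, 0, 0, 0], [0, 0, 0, 0, 0, 0], [0, 0, 0, 0, 0, 0]]
  ]
}}

```text
time_s: 11.75
tool_pos: [610.3, 4.6, 127.1]
tcp_rot: [0.0, 0.978, 0.21, 0.0]
contact_force: [0.1, -0.4, 0.5]
gripper_width: 0.6
grasp_force: 0.0
```

Emit:
{"name": "drive_tool", "arguments": {
  "deltas": [
    [[0, 0, 0, 0, 0, 0], [0, 0, 0, 0, 0, 0], [0, 0, 0, 0, 0, 0], [0, 0, 0, 0, 0, 0], [0, 0, 0, 0, 0, 0], [0, 0, 0, 0, 0, 0], [0, 0, 0, 0, 0, 0], [0, 0, 0, 0, 0, 0], [0, 0, 0, 0, 0, 0], [0, 0, 0, 0, 0, 0]]
  ]
}}

```text
time_s: 12.75
tool_pos: [610.2, 4.6, 127.1]
tcp_rot: [0.0, 0.978, 0.21, -0.0]
contact_force: [1.0, -0.7, 0.2]
gripper_width: 0.2
grasp_force: 0.0
```

Emit:
{"name": "drive_tool", "arguments": {
  "deltas": [
    [[0, 0, 0, 0, 0, 0], [0, 0, 0, 0, 0, 0], [0, 0, 0, 0, 0, 0], [0, 0, 0, 0, 0, 0], [0, 0, 0, 0, 0, 0], [0, 0, 0, 0, 0, 0], [0, 0, 0, 0, 0, 0], [0, 0, 0, 0, 0, 0], [0, 0, 0, 0, 0, 0], [0, 0, 0, 0, 0, 0]]
  ]
}}

```text
time_s: 13.75
tool_pos: [610.2, 4.6, 127.0]
tcp_rot: [0.0, 0.978, 0.21, -0.0]
contact_force: [0.2, -0.1, -0.2]
gripper_width: 0.1
grasp_force: 0.0
```

Emit:
{"name": "drive_tool", "arguments": {
  "deltas": [
    [[0, 0, -0.3, 0, 0, 0], [0, 0, -0.6, 0, 0, 0], [-0.4, 0.06, -0.6, 0, 0, 0], [-0.9, 0.12, -0.6, 0, 0, 0], [-0.9, 0.12, -0.6, 0, 0, 0], [-0.9, 0.12, -0.6, 0, 0, 0]]
  ]
}}

```text
time_s: 14.35
tool_pos: [548.4, -34.0, 175.5]
tcp_rot: [0.0, 0.978, 0.209, 0.001]
contact_force: [0.5, -0.1, 0.0]
gripper_width: 0.2
grasp_force: 0.0
```

Emit:
{"name": "drive_tool", "arguments": {
  "deltas": [
    [[-0.4, 0.06, 0, 0, 0, 0], [-0.89, 0.12, 0, 0, 0, 0], [-0.89, 0.12, 0, 0, 0, 0], [-0.89, 0.12, 0, 0, 0, 0], [-0.89, 0.12, 0.4, 0, 0, 0], [-0.89, 0.12, 0.8, 0, 0, 0], [-0.89, 0.12, 0.8, 0, 0, 0], [-0.89, 0.12, 0.8, 0, 0, 0]]
  ]
}}

```text
time_s: 15.15
tool_pos: [488.2, -71.2, 111.5]
tcp_rot: [-0.0, 0.978, 0.21, -0.0]
contact_force: [-0.5, -0.5, 0.3]
gripper_width: 0.3
grasp_force: 0.0
```

Run:
```python
from h import *
a=save('side','s3')[150:240,220:340]
d=manip.calibration('side');s=manip.read_state();p=s['tool_pos']-[0,0,22];print(s['tool_pos'],(proj(d,p)-[220,150])*5)
cv2.imwrite('pics/c3.png',cv2.resize(a,None,fx=5,fy=5,interpolation=2)[:,:,::-1])
```

```text
[488.55963957 -71.4229948  112.45908632] [319.34175497 179.14934643]
```

View pics/c3.png

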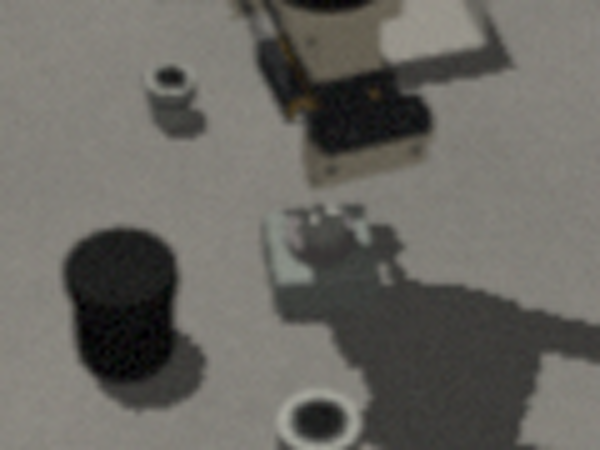

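The gripper is over the console, with the button at about crop (325,235), and the pot still stands at (120,300). I'll press now.

Emit:
{"name": "drive_tool", "arguments": {
  "deltas": [
    [[0, 0, 0.2, 0, 0, 0], [0, 0, 0.32, 0, 0, 0], [0, 0, 0.38, 0, 0, 0], [0, 0, 0.41, 0, 0, 0], [0, 0, 0.43, 0, 0, 0], [0, 0, 0.45, 0, 0, 0], [0, 0, 0.45, 0, 0, 0], [0, 0, 0.45, 0, 0, 0]]
  ]
}}

```text
time_s: 16.0
tool_pos: [487.7, -71.7, 75.4]
tcp_rot: [0.0, 0.978, 0.21, 0.0]
contact_force: [-2.0, -0.1, 2.2]
gripper_width: 0.3
grasp_force: 1.5
```

Emit:
{"name": "drive_tool", "arguments": {
  "deltas": [
    [[0, 0, 0.01, 0, 0, 0], [0, 0, 0.02, 0, 0, 0], [0, 0, 0.03, 0, 0, 0], [0, 0, 0.03, 0, 0, 0], [0, 0, 0.03, 0, 0, 0]]
  ]
}}

```text
time_s: 16.5
tool_pos: [487.6, -71.7, 72.8]
tcp_rot: [0.0, 0.978, 0.21, 0.0]
contact_force: [-0.3, -0.8, 4.3]
gripper_width: 0.3
grasp_force: 2.2
```

Emit:
{"name": "drive_tool", "arguments": {
  "deltas": [
    [[0, 0, 0.01, 0, 0, 0], [0, 0, 0.02, 0, 0, 0], [0, 0, 0.02, 0, 0, 0], [0, 0, 0.02, 0, 0, 0], [0, 0, 0.02, 0, 0, 0]]
  ]
}}

```text
time_s: 17.0
tool_pos: [487.7, -71.7, 72.1]
tcp_rot: [0.0, 0.978, 0.21, 0.0]
contact_force: [-6.9, 1.1, 16.1]
gripper_width: 0.2
grasp_force: 8.1
```

The force jumped to 16 N at TCP z = 72, so the button is on its stop. I'll hold briefly, then retreat straight up.

Emit:
{"name": "drive_tool", "arguments": {
  "deltas": [
    [[0, 0, 0, 0, 0, 0], [0, 0, 0, 0, 0, 0], [0, 0, 0, 0, 0, 0], [0, 0, -0.1, 0, 0, 0], [0, 0, -0.3, 0, 0, 0], [0, 0, -0.6, 0, 0, 0], [0, 0, -1, 0, 0, 0], [0, 0, -1, 0, 0, 0]]
  ]
}}

```text
time_s: 17.8
tool_pos: [489.0, -71.9, 155.9]
tcp_rot: [0.001, 0.978, 0.21, 0.003]
contact_force: [-0.3, -0.4, 0.3]
gripper_width: 0.6
grasp_force: 0.0
```

Emit:
{"name": "drive_tool", "arguments": {
  "deltas": [
    [[-0.2, 0.2, -0.4, 0, 0, 0], [-0.5, 0.5, -0.8, 0, 0, 0], [-1, 1, -1, 0, 0, 0], [-1, 1, -1, 0, 0, 0], [-1, 1, -1, 0, 0, 0], [-1, 1, -1, 0, 0, 0], [-1, 1, -1, 0, 0, 0], [-1, 1, -1, 0, 0, 0]]
  ]
}}

```text
time_s: 18.6
tool_pos: [447.6, -176.5, 230.4]
tcp_rot: [-0.0, 0.978, 0.211, -0.0]
contact_force: [-0.2, 0.8, -0.2]
gripper_width: 0.7
grasp_force: 0.0
```

Emit:
{"name": "drive_tool", "arguments": {
  "deltas": [
    [[0.2, 0.5, -0.4, 0, 0, 0], [0.2, 1, -0.8, 0, 0, 0], [0.2, 1, -0.8, 0, 0, 0], [0.2, 1, -0.8, 0, 0, 0], [0.2, 1, -0.8, 0, 0, 0], [0.2, 1, -0.8, 0, 0, 0], [0.2, 1, -0.8, 0, 0, 0], [0.2, 1, -0.8, 0, 0, 0]]
  ]
}}

```text
time_s: 19.4
tool_pos: [494.6, -243.3, 294.9]
tcp_rot: [-0.0, 0.978, 0.21, -0.0]
contact_force: [-0.1, 1.0, 0.3]
gripper_width: 0.9
grasp_force: 0.0
```

Run:
```python
from h import *
save('side','s4'); s=manip.read_state(); print(s['tool_pos'],s['qvel'].round(3),s['contact_force'])
```

```text
[ 494.66286319 -243.47063281  294.95405618] [-0.002  0.003 -0.005  0.003  0.    -0.001] [-0.07852025 -0.02919363  0.64221028]
```

View pics/s4.png

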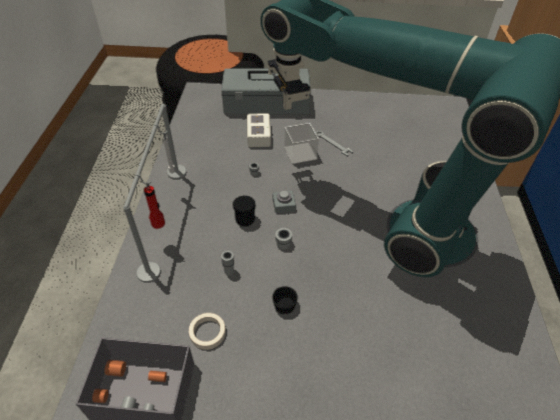

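The final view shows everything where it started: deep socket (228,260), pot (244,210) and button up at (284,195). The arm is clear and still.

```bash
python3 -c "
from rig import manip; print(manip.close_job())"
```

```text
the job is handed in; nothing more can be done
None
```

I pointed at the deep socket and then the ribbed-lid container for about three seconds each, fingertips about 25 mm above, pressed the confirm button to its stop (16 N) and let it come back up, then moved clear and handed the job in at about 19.5 s; nothing else was touched.

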